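# Take the tube-holder plate off the shaker and rack it to dry

## Robot

A 6-joint arm with a two-finger parallel gripper is mounted at the origin on the work surface. World frame = base frame: x ahead of the robot, y to its left, z up, the work surface at z = 0. Lengths are in m, angles in rad, forces in N, time in s.
With the tool pointing down it reaches from about 0.35 to 0.775 m from the base axis. Payload 5.5 kg.
Tool frame: the origin (TCP) lies midway between the tips of the shut fingers; the grasp point (between the pads) lies grip_point_offset behind it (grip_point_offset is the distance from the TCP to the grasp point, in m); z points along the fingers, y is the direction in which the jaws open and shut (so a half turn about z gives the same grasp; the last joint's range is limited). The gripper opens to 85 mm and grips with 20 to 120 N. Pads are 22 mm wide; open, the fingers measure 114 mm over their backs; the gripper's body (76 mm by 85 mm) begins 54 mm behind the grasp point. The pads swing forward as they close: fully open they stand 13 mm farther back than shut.
Start: joints at [1.139, 0.313, 0.046, 1.304, 0, 1.431], TCP at [0.165, 0.551, 0.231] pointing down, gripper open.
Joint ranges: [-2.76, 2.76], [-0.86, 1.69], [-1.03, 1.26], [-2.2, 2.34], [-1.47, 1.5], [-3.14, 3.14]. Speed limits (rad/s): [2.57, 2.57, 3.14, 3.14, 3.14, 3.14].

## Interface

Orientations are given as a unit quaternion [w, x, y, z].
In Python, from workcell import * gives the robot as it stands.
- The arm moves only by the tool send_rows, never from a script. Its argument "series" is one flat list of numbers, 7 for each row, row after row: the shift along the tool's x, y, z in cm, then the turn, a rotation vector about the tool's x, y, z in degrees, then the opening, from 0 (shut) to 1 (fully open). A call has 1 to 10 rows; each row is the pose to reach, as a shift and turn from the pose commanded when the call began, along the tool's axes at that moment; what a row does not reach only later rows make up. A row lasts 1/12 s, in which the tool goes at most 41.7 mm and 7.16 degrees, less where a joint would pass 70% of its speed; a pose out of reach is approached as far as the arm can. A call with a gripper value outside its range is refused whole. The fingers move at their own pace and stop on an object; "newtons" is the grip in N (left out, the last holds). Time passes only in rows, so rows that repeat a pose let the fingers close. It gives the time, the measured TCP pose, the force and the opening at its end, in the units of the state.
- get_state(): the state, without advancing time (a new reading comes with each control period).
- read_camera(name): name is "scene" or "top" or "wrist"; returns the picture (420x560x3 uint8, blue, green, red); there is no depth.
- camera_info(name): a dict with "K" (3x3 intrinsics, pixels), "xyz" and "attitude" of the camera in the world. Camera axes: x right, y down, z forward; pixel columns grow to the right and rows downward; lengths in m; the calibration is good to about 2 mm. A picture is of the moment at which its call begins: read the wrist's pose just before it. camera_info takes no time and is no camera call; for the wrist camera it gives the pose at the moment of the call.
- hand_in(): hands the job in, once; it reports no verdict.
Trained networks look in the newest picture that a camera, given by its name, has taken for a name from the list of things; names that differ only in an ending like _2 or _b are one class to them, and where a whole thing is asked for, a point or a joint stands for the part that bears it (a point fixed in the world has none). Each returns a list of dicts, best first, with "p" (0 to 1); they miss things now and then, are a little off and sometimes report something else, mostly with a low value. They report only what shows in the picture. A call takes as long as a camera call. They do not tell look-alikes from the thing itself.
- silhouettes(camera, label): "pixels" (420x560 bool, what is visible of it) and "box" ([left, top, width, height] in pixels, round what is visible of it).
The state is a dict: "clock": time; "joint_pos": joint angles; "qvel": joint speeds; "tau": joint torques, N m; "tcp_pos": TCP position; "orientation": TCP orientation; "wrist_force": force on the tool from outside, world axes, zero at the start; "ft_torque": the same for the moment, N m; "finger_gap": finger opening in m.
Only numpy, scipy, OpenCV 4.12 (cv2) and the standard library are available. Lean on these libraries where they do the work, as an engineer would, in place of code of your own. Each camera call takes 0.05 s, during which the arm holds its last target. There are 200 camera calls.

## Task

The tube-holder plate has to come off the bench shaker to dry: swing the locking lever at the shaker's front fully outwards so that its keeper is clear of the plate, and leave it open. Lift the plate by its bridge handle straight up off the two tight dowels, keeping it level so that it does not bind. Tilt it to the slope of the drying rack and lay it down there without dropping it: flat on the bars, centred, a long edge down against the lower lip, then let go; do not knock the bottle, beaker or tip box about.

Things in the scene. Friction and masses are not known exactly. Their poses are not given: they have to be found in the camera images.
- shaker: Bench shaker, 220 mm deep (x) by 200 mm wide (y), fixed. Origin: centre of its underside on the bench; x points from its front (display, lever) to its back, z up. Aluminium platform on top: top face 92 mm above the bench, centre 20 mm behind the origin. Two upright steel dowels, 10 mm thick, 24 mm tall, stand 62 mm either side (y) of that centre; they go through the plate and 8 mm out of its top.
- platform (a point): Centre of the top face of the shaker's platform, midway between the dowels, 92 mm above the bench: where the plate's origin is at the start.
- latch (a joint): Locking lever's angle, rad, anticlockwise from above. 0 (locked): lever along the shaker's +y beside the plate's front edge, its 13 mm wide keeper nose pointing to +x, 12 mm in over the plate, 2 mm above it. Stop at 1.55: lever points straight out of the front (-x), nose clear (clear from about 1.2). Starts at 0 to 0.25. Light friction (1 N at the knob); stays where left.
- latch_pivot (a point): On the lever's pivot axis, at the lever's underside: 110 mm above the bench, 53 mm in front of the shaker's origin.
- latch_knob (a point): Middle of the lever's upright round black knob, 62 mm from the pivot axis; moves with the lever. Knob 14 mm across, 36 mm tall, standing on the 6 mm thick lever: it reaches from 18 mm below to 18 mm above this point, top 152 mm above the bench.
- plate: Aluminium tube-holder plate, 110 (x) by 150 (y) by 16 mm thick, 24 bores, 0.5 to 0.75 kg, the same after a half turn. Origin: centre of its underside, z out of its top. 11 mm holes 62 mm either side of the centre along y sit on the shaker's dowels: at the start its axes are the shaker's, its origin the platform's centre. It must rise 24 mm to leave them. Centre of mass under the handle's middle.
- plate_handle (a point): Middle of the plate's black bridge-handle bar, 58 mm above the plate's underside. Bar 84 mm long along the plate's y, 14 mm thick (x), 16 mm tall; 34 mm free height between the plate's top and the bar, on two posts 35 mm either side of the middle.
- rack: Drying rack, a steel frame on a white drip tray 190 (x) by 210 (y) mm, fixed to the bench. Origin: centre of the tray's underside; its bars slope up from front (-x) to back (+x) by 32 degrees.
- rack_bed: The rack's fixed sloping bed, 32 degrees from level. Origin: where the centre of the plate's underside lies when home, 66 mm above the bench; z square to the bed, x up the slope, y along the lip. The plate lies on two bars (tops at z = 0), 14 mm wide, 140 mm long, 55 mm either side of the centre. Lower lip: 160 mm long along y, 12 mm high, 7 mm thick, inner face at x = -55 mm.
- reagent_bottle: Bystander: capped glass bottle, 72 mm across, 150 mm tall, loose. Origin: centre of its underside.
- beaker: Bystander: glass beaker, 72 mm across, 95 mm tall, loose. Origin: centre of its underside.
- tip_box: Bystander: pipette-tip box, 122 by 86 by 76 mm tall, loose. Origin: centre of its underside.
There are look-alikes about, which are no part of the job. What is shaped like the plate but pink or turquoise is not meant.

How it is judged:
On the way, in this order (a step that is already met when the one before it is completed fails the run):
1. the lever is swung outwards until its keeper is clear, the plate still seated on the shaker (value of joint latch above 1.25 rad and z of plate in the frame of shaker below 0.097 m), for 0.1 s.
2. the plate is held, level, lifted clear off the dowels and still above its place (z of plate in the frame of shaker above 0.119 m and horizontal distance between plate and platform below 0.04 m and angle between plate's own z axis and vertical below 0.14 rad and contact force between the fingers and plate above 0.5 N), for 0.05 s.
3. the plate, still held, lies flat on the rack's sloping bars (angle between the z axis of plate and the z axis of rack_bed, either way round below 0.12 rad and distance between plate and rack_bed below 0.035 m and z of plate in the frame of rack_bed below 0.008 m and contact force between the fingers and plate above 0.5 N), for 0.05 s.
At the end, for the whole second after the job is handed in: The lever stands open (latch above 1.2 rad). The plate lies still on the rack, right side up, flat on its bars (origin within 5 mm of the bed's surface, within 0.08 rad), its long edge along the lip (0.12 rad) and no more than 10 mm from it, centred to 25 mm (value of joint latch above 1.2 rad and x of plate in the frame of rack_bed between -0.01 and 0.01 m and y of plate in the frame of rack_bed between -0.025 and 0.025 m and z of plate in the frame of rack_bed between -0.005 and 0.005 m and angle between the z axis of plate and the z axis of rack_bed, either way round below 0.08 rad and angle between the y axis of plate and the y axis of rack_bed, either way round below 0.12 rad and angle between plate's own z axis and vertical below 0.8 rad and linear speed of plate below 0.02 m/s); the robot touches nothing.
It fails at once if the plate is tipped by more than 8 degrees while it is still on the dowels (angle between plate's own z axis and vertical above 0.14 rad and z of plate in the frame of shaker below 0.112 m and horizontal distance between plate and platform below 0.04 m).
It fails at once if the plate is dropped (contact force between the fingers and plate below 0.05 N and linear speed of plate above 0.35 m/s).
It fails at once if the bottle, the beaker or the tip box is moved by more than 40 mm or knocked over (distance of any of reagent_bottle, beaker, tip_box from where it was at the start of the episode above 0.04 m or angle between any of reagent_bottle, beaker, tip_box's own z axis and vertical above 0.4 rad).
It also fails if it takes over 53 s, if anything falls off the work surface, if the arm or the gripper's body presses on something with over 40 N, if the wrist force passes 120 N, or if a joint passes its speed limit or range.

## Working session

There is one attempt and no reset: what is moved stays moved. The work goes in short steps, Python scripts to look and compute and a tool call to move; the robot and the scene stay as the last step left them, time stands still between calls to the robot, and variables do not carry over. Pictures are saved under pics/ and viewed, about 8 in all and at most 12, crops included, and the job is handed in when it is done.

Besides the shell and the picture viewer there is one more tool, called after ">>>" as name(argument=value, ...) on one line, values as JSON. send_rows: Moves the arm, as the interface text tells. Its arguments: {"type":"object","properties":{"series":{"type":"array"},"newtons":{"type":"number"}},"required":["series"]}

```bash
mkdir -p pics; ls; python3 - <<'E'
from workcell import *
import cv2,numpy as np
s=get_state();print(s)
a=read_camera("scene");b=read_camera("top")
cv2.imwrite("pics/scene.png",a);cv2.imwrite("pics/top.png",b)
for c in("scene","top","wrist"):print(c,camera_info(c))
print(grip_point_offset)
for c in("scene","top"):
  read_camera(c)
  for l in("plate","shaker","rack","latch_knob","plate_handle","latch","rack_bed","tip_box","beaker","reagent_bottle"):
    try:
      for d in silhouettes(c,l): print(c,l,round(d["p"],2),d["box"],d["pixels"].sum())
    except Exception as e: print(c,l,e)
E
```

```text
pics
{'clock': 0.0, 'joint_pos': array([1.13940048e+00, 3.13996539e-01, 4.49670554e-02, 1.30359625e+00,
       7.85480334e-06, 1.43121826e+00]), 'qvel': array([-1.39682998e-03,  5.39869217e-05, -5.08709839e-05,  1.02521239e-03,
       -3.10738978e-04, -2.13978718e-04]), 'tau': array([ 4.57058222e-04, -4.80626786e+01,  2.98533297e+01,  1.94089237e-02,
        4.86272552e-05, -2.73035354e-07]), 'tcp_pos': array([0.16520128, 0.55021965, 0.23040619]), 'orientation': array([-2.61371568e-04,  1.45391667e-01,  9.89373755e-01, -8.76574486e-04]), 'wrist_force': array([1.18495532, 0.27993499, 0.27818029]), 'ft_torque': array([-0.01794047, -0.03969571, -0.03451136]), 'finger_gap': 0.08546594287415257}
scene {'K': array([[494.07728968,   0.        , 281.23158097],
       [  0.        , 494.07728968, 212.91430647],
       [  0.        ,   0.        ,   1.        ]]), 'xyz': array([ 1.09995481, -0.03696028,  1.05159848]), 'attitude': array([-0.22154907,  0.7804725 ,  0.56138359, -0.16317829])}
top {'K': array([[379.84394277,   0.        , 277.57628058],
       [  0.        , 379.84394277, 212.3768
[... 1359 characters left out ...]
te 0.61 [225.4, 273.2, 62.7, 57.2] 2211
top shaker 0.71 [220.7, 171.1, 76.4, 81.8] 3433
top rack 0.97 [373.9, 160.1, 78.2, 74.2] 5179
top latch_knob 0.79 [229.7, 216.6, 31.7, 18.2] 223
top latch_knob 0.29 [223.8, 174.5, 71.2, 78.0] 3527
top plate_handle 0.86 [227.1, 177.0, 59.3, 47.8] 2423
top plate_handle 0.81 [198.7, 103.6, 58.6, 57.9] 1885
top plate_handle 0.79 [222.8, 275.3, 61.8, 52.4] 2197
top latch 0.47 [227.4, 218.1, 31.9, 13.5] 232
top rack_bed 0.71 [384.2, 164.4, 65.5, 53.8] 836
top tip_box 0.89 [118.6, 209.3, 56.4, 51.8] 1743
top beaker 0.79 [346.2, 107.5, 26.5, 34.8] 704
top reagent_bottle 0.86 [273.9, 110.1, 26.7, 32.9] 727
top reagent_bottle 0.38 [219.7, 169.7, 77.7, 82.2] 3607
```

View pics/scene.png

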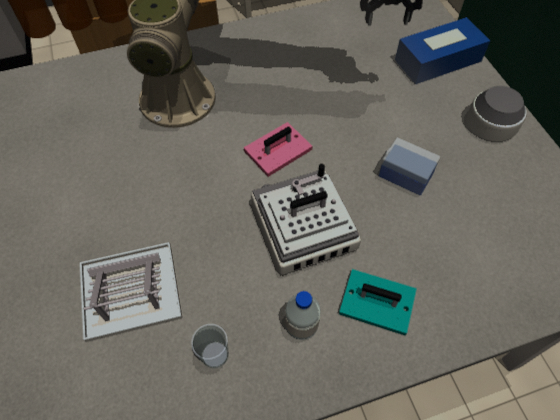

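View pics/top.png

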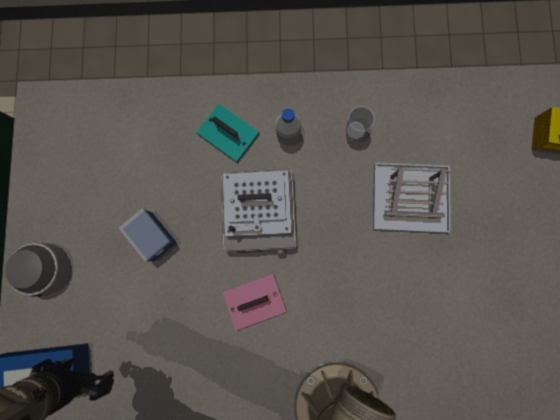

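```bash
cat > h.py <<'E'
from workcell import *
import cv2,numpy as np
from scipy.spatial.transform import Rotation as R
from scipy.optimize import minimize
def rot(q): return R.from_quat(np.r_[q[1:],q[0]])
def proj(ci,P):
    p=rot(ci["attitude"]).inv().apply(np.atleast_2d(P)-ci["xyz"])@ci["K"].T
    return p[:,:2]/p[:,2:]
def ray(ci,uv,z):
    d=rot(ci["attitude"]).apply(np.linalg.inv(ci["K"])@[uv[0],uv[1],1]); return ci["xyz"]+d*(z-ci["xyz"][2])/d[2]
def box(x0,x1,y0,y1,z0,z1): return np.array([[x,y,z] for x in(x0,x1) for y in(y0,y1) for z in(z0,z1)])/1000
def w(p,P): return R.from_rotvec([0,0,p[2]]).apply(P)+[p[0],p[1],0]
def render(ci,p,boxes,S=4):
    m=np.zeros((420*S,560*S),np.uint8)
    for b in boxes:
        cv2.fillConvexPoly(m,cv2.convexHull(np.round((proj(ci,w(p,b))+.5)*S).astype(np.int32)),1)
    return cv2.resize(m.astype(np.float32),(560,420),interpolation=cv2.INTER_AREA)
def fit(obs,boxes,p0):
    def f(p):
        c=0
        for ci,m in obs:
            r=render(ci,p,boxes); c+=1-np.minimum(r,m).sum()/np.maximum(r,m).sum()
        return c/len(obs)
    best=None
    for dy in(-.1,.1):
        s=np.array(p0)+[0,0,dy]
        o=minimize(f,s,method="Nelder-Mead",options=dict(initial_simplex=np.array([s,s+[.02,0,0],s+[0,.02,0],s+[0,0,.15]]),xatol=2e-4,fatol=1e-5))
        if best is None or o.fun<best.fun: best=o
    return best.x,best.fun
PLATE=[box(-55,55,-75,75,92,108),box(-7,7,-42,42,142,158),box(-5,5,-40,-30,108,142),box(-5,5,30,40,108,142)]
TRAY=[box(-95,95,-105,105,0,10)]
def near(ds,uv):
    ok=[d for d in ds if d["box"][0]<uv[0]<d["box"][0]+d["box"][2] and d["box"][1]<uv[1]<d["box"][1]+d["box"][3]]
    return ok[0]["pixels"].astype(np.float32)
E
python3 - <<'E'
from h import *
o={};k={}
for c,pp,rr in(("scene",(305,215),(130,290)),("top",(257,200),(412,198))):
    read_camera(c);ci=camera_info(c)
    o[c]=(ci,near(silhouettes(c,"plate"),pp)); k[c]=(ci,near(silhouettes(c,"rack"),rr))
ci=o["top"][0]
p0=ray(ci,(257,200),.1);r0=ray(ci,(412,198),.01);print(p0,r0)
for n,ob,B,s in(("plate",o,PLATE,p0),("rack",k,TRAY,r0)):
    for u in(["scene"],["top"],["scene","top"]):
        print(n,u,fit([ob[c] for c in u],B,[s[0],s[1],0]))
sc=camera_info("scene")
kt=ray(ci,(232,229),.152);ks=ray(sc,(321,165),.152);print("knob",kt,ks,"pivot",ray(ci,(257,227),.116),ray(sc,(297,186),.116))
for n,a,b,h in(("bottle",(288,115),(304,298),.15),):print(n,ray(ci,a,h),ray(sc,b,h))
print("beaker",ray(ci,(360,117),.095),"tip",ray(ci,(147,230),.076))
E
```

```text
[0.54758345 0.19901293 0.1       ] [ 0.5583361  -0.23346594  0.01      ]
plate ['scene'] (array([0.54918006, 0.20522437, 0.02364549]), np.float64(0.053228020668029785))
plate ['top'] (array([0.54864028, 0.20217029, 0.0365081 ]), np.float64(0.05273878574371338))
plate ['scene', 'top'] (array([0.54910398, 0.20367316, 0.03353444]), np.float64(0.0595400333404541))
rack ['scene'] (array([ 0.56149383, -0.230191  , -0.06776893]), np.float64(0.022502362728118896))
rack ['top'] (array([ 0.56277596, -0.23129411, -0.08016901]), np.float64(0.020808875560760498))
rack ['scene', 'top'] (array([ 0.56225811, -0.2303436 , -0.07498591]), np.float64(0.024642467498779297))
knob [0.46772897 0.25724842 0.152     ] [0.47302018 0.26220855 0.152     ] pivot [0.47484417 0.19840001 0.116     ] [0.48703457 0.20001194 0.116     ]
bottle [0.75817629 0.11284301 0.15      ] [0.76383322 0.1160957  0.15      ]
beaker [ 0.76876347 -0.0812107   0.095     ] tip [0.4766767 0.4982961 0.076    ]
```

```bash
cat >> h.py <<'E'
from scipy.spatial.transform import Slerp
def Rt(yaw,tilt=0):
    # jaws (tool y) along world yaw; tool z down, tilted so it leans forward (+jaw dir) by tilt
    y=np.array([np.cos(yaw),np.sin(yaw),0]);z=np.array([0,0,-1.])
    y,z=np.cos(tilt)*y+np.sin(tilt)*(-z),np.cos(tilt)*z+np.sin(tilt)*y
    return R.from_matrix(np.c_[np.cross(y,z),y,z])
def rows(targets,start=None):
    s=get_state() if start is None else None
    P0,R0=(s["tcp_pos"],rot(s["orientation"])) if s else start
    for P,r in targets:
        print(np.round(np.r_[R0.inv().apply(np.array(P)-P0)*100,np.degrees((R0.inv()*r).as_rotvec())],1).tolist())
E
python3 - <<'E'
from h import *
s=get_state();c=camera_info("wrist");r=rot(s["orientation"])
print("cam in tool",r.inv().apply(c["xyz"]-s["tcp_pos"]),(r.inv()*rot(c["attitude"])).as_matrix().round(3))
sl=Slerp([0,1],R.concatenate([r,Rt(.033)]))
P1=np.array([.505,.235,.24])
rows([(s["tcp_pos"]+(P1-s["tcp_pos"])*k/11,sl(k/11)) for k in range(1,12)])
E
```

```text
cam in tool [ 0.07568746 -0.00036779 -0.14247372] [[-0.001 -0.954 -0.299]
 [ 1.    -0.001 -0.001]
 [ 0.001 -0.299  0.954]]
[-3.8, -1.9, -0.1, 0.0, -0.0, 6.5]
[-7.6, -3.7, -0.2, 0.0, -0.0, 13.0]
[-11.3, -5.6, -0.2, 0.0, -0.0, 19.5]
[-15.1, -7.4, -0.3, 0.0, -0.0, 26.0]
[-18.9, -9.3, -0.4, 0.0, -0.0, 32.5]
[-22.7, -11.2, -0.5, 0.0, -0.0, 38.9]
[-26.5, -13.0, -0.6, 0.0, -0.0, 45.4]
[-30.3, -14.9, -0.6, 0.0, -0.0, 51.9]
[-34.0, -16.7, -0.7, 0.0, -0.0, 58.4]
[-37.8, -18.6, -0.8, 0.0, -0.0, 64.9]
[-41.6, -20.5, -0.9, 0.0, -0.0, 71.4]
```

>>> send_rows(series=[-3.8, -1.9, -0.1, 0, 0, 6.5, 1, -7.6, -3.7, -0.2, 0, 0, 13, 1, -11.3, -5.6, -0.2, 0, 0, 19.5, 1, -15.1, -7.4, -0.3, 0, 0, 26, 1, -18.9, -9.3, -0.4, 0, 0, 32.5, 1, -22.7, -11.2, -0.5, 0, 0, 39, 1, -26.5, -13, -0.6, 0, 0, 45.4, 1, -30.3, -14.9, -0.6, 0, 0, 51.9, 1, -34, -16.7, -0.7, 0, 0, 58.4, 1, -37.8, -18.6, -0.8, 0, 0, 64.9, 1])

```text
clock: 2.33
tcp_pos: [0.4717, 0.2654, 0.2395]
orientation: [0.0, 0.656, 0.755, 0.0]
wrist_force: [0.7, 1.1, -0.1]
finger_gap: 0.0852
```

>>> send_rows(series=[-2.5, 3.2, 0, 0, 0, 6.5, 0, -2.5, 3.2, 0, 0, 0, 6.5, 0, -2.5, 3.2, 0, 0, 0, 6.5, 0])

```text
clock: 2.58
tcp_pos: [0.5074, 0.2454, 0.2386]
orientation: [-0.0, 0.697, 0.717, -0.0]
wrist_force: [-0.5, 0.4, 0.2]
finger_gap: 0.0514
```

```bash
python3 - <<'E'
from h import *
s=get_state();print(s["clock"],s["tcp_pos"],np.degrees((Rt(.033).inv()*rot(s["orientation"])).as_rotvec()),s["finger_gap"])
ci=camera_info("wrist");a=read_camera("wrist")
for l in("plate","latch_knob"):
    for d in silhouettes("wrist",l): print(l,d["p"],d["box"])
for p in([.549,.2035,.034],):
    for b,c in zip(PLATE,((0,255,0),(0,0,255),)):
        for e in proj(ci,w(p,b)): cv2.circle(a,tuple(int(v) for v in e),2,c,-1)
pv=w([.549,.2035,.034],np.array([[-.073,0,.11]]))[0];print("pivot",pv)
cv2.circle(a,tuple(int(v) for v in proj(ci,pv+[0,0,.006])[0]),2,(255,0,0),-1)
cv2.imwrite("pics/w1.png",a)
E
```

```text
2.5833 [0.50744431 0.24540326 0.23859445] [0.02892864 0.00410885 0.20962677] 0.051384454752653144
plate 0.85 [18.9, 119.4, 143.7, 142.7]
plate 0.78 [261.6, 163.9, 124.2, 150.0]
plate 0.75 [417.2, 59.8, 142.8, 161.6]
latch_knob 0.79 [222.8, 172.3, 51.3, 84.0]
pivot [0.47604219 0.20101848 0.11      ]
```

View pics/w1.png

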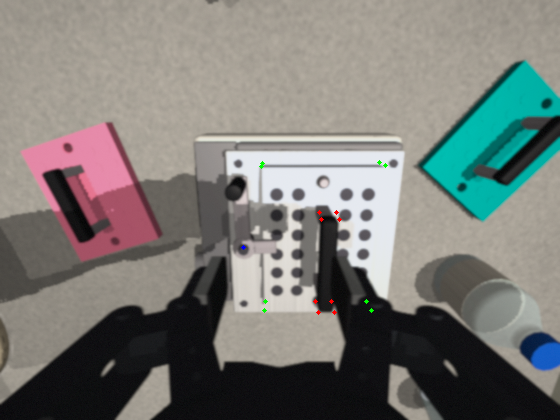

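```bash
python3 - <<'E'
from h import *
ci=camera_info("wrist")
pv=np.array([.476,.201,.126]);
k=ray(ci,(237,183),.152);d=k[:2]-pv[:2];th=np.arctan2(-d[0],d[1])-.033;print(k,np.hypot(*d),"theta",th)
def Q(t,off):
    f=t+.033;u=np.array([-np.sin(f),np.cos(f),0]);tt=np.array([-np.cos(f),-np.sin(f),0]);return pv+.062*u-off*tt
print("above");r=Rt(.033)
a=Q(th,.028);rows([(a+[0,0,.06],r),(a,r)])
print("arc from there")
rows([(Q(t,o),r) for t,o in zip(np.linspace(th,1.47,10),np.linspace(.024,.018,10))],(a,r))
e=Q(1.47,.018);print("retreat",a,e)
E
```

```text
[0.47239121 0.27232114 0.152     ] 0.07141238244126523 theta 0.017556046290639254
above
[1.7, -0.3, 5.3, -0.0, -0.0, 0.1]
[1.7, -0.3, 11.3, -0.0, -0.0, 0.1]
arc from there
[-0.0, -0.4, 0.0, 0.0, 0.0, 0.0]
[0.3, -1.5, 0.0, 0.0, 0.0, 0.0]
[0.4, -2.6, 0.0, 0.0, 0.0, 0.0]
[0.2, -3.7, 0.0, 0.0, 0.0, 0.0]
[-0.0, -4.8, 0.0, 0.0, 0.0, 0.0]
[-0.5, -5.8, 0.0, 0.0, 0.0, 0.0]
[-1.2, -6.8, 0.0, 0.0, 0.0, 0.0]
[-1.9, -7.5, 0.0, 0.0, 0.0, 0.0]
[-2.8, -8.2, 0.0, 0.0, 0.0, 0.0]
[-3.8, -8.7, 0.0, 0.0, 0.0, 0.0]
retreat [0.50083109 0.26433575 0.126     ] [0.41536183 0.2231588  0.126     ]
```

>>> send_rows(series=[1.7, -0.3, 2.5, 0, 0, 0, 0, 1.7, -0.3, 5.3, 0, 0, 0, 0, 1.7, -0.3, 8.5, 0, 0, 0, 0, 1.7, -0.3, 11.3, 0, 0, 0, 0, 1.7, -0.3, 11.3, 0, 0, 0, 0])

```text
clock: 3.15
tcp_pos: [0.497, 0.2639, 0.1209]
orientation: [-0.002, 0.694, 0.72, -0.004]
wrist_force: [-1.2, -0.5, -0.3]
finger_gap: 0.0001
```

>>> send_rows(series=[0, -0.4, 0, 0, 0, 0, 0, 0.3, -1.5, 0, 0, 0, 0, 0, 0.4, -2.6, 0, 0, 0, 0, 0, 0.2, -3.7, 0, 0, 0, 0, 0, 0, -4.8, 0, 0, 0, 0, 0, -0.5, -5.8, 0, 0, 0, 0, 0, -1.2, -6.8, 0, 0, 0, 0, 0, -1.9, -7.5, 0, 0, 0, 0, 0, -2.8, -8.2, 0, 0, 0, 0, 0, -3.8, -8.7, 0, 0, 0, 0, 0])

```text
clock: 3.98
tcp_pos: [0.416, 0.2231, 0.1274]
orientation: [0.0, 0.695, 0.719, 0.001]
wrist_force: [0.7, 1.2, -0.0]
finger_gap: 0.0002
```

>>> send_rows(series=[0, 0, 0, 0, 0, 0, 0, 0.5, 0, 0, 0, 0, 0, 0, 0.5, 0, -4, 0, 0, 0, 0, 0.5, 0, -8, 0, 0, 0, 0, 0.5, 0, -11, 0, 0, 0, 0.9, 0.5, 0, -11, 0, 0, 0, 0.9])

```text
clock: 4.48
tcp_pos: [0.4198, 0.2295, 0.2425]
orientation: [0.002, 0.695, 0.719, 0.005]
wrist_force: [-0.3, 0.5, 0.3]
finger_gap: 0.0235
```

```bash
python3 - <<'E'
from h import *
s=get_state();print(s["clock"],s["tcp_pos"],s["finger_gap"])
a=read_camera("wrist");b=read_camera("top")
b=cv2.resize(b[90:310,150:470],None,fx=1.25,fy=1.25)
cv2.imwrite("pics/w2.png",cv2.copyMakeBorder(a,0,0,0,0,0)); cv2.imwrite("pics/t2.png",b)
E
```

```text
4.4833 [0.4197615  0.22953293 0.24252131] 0.023510138882344905
```

View pics/w2.png

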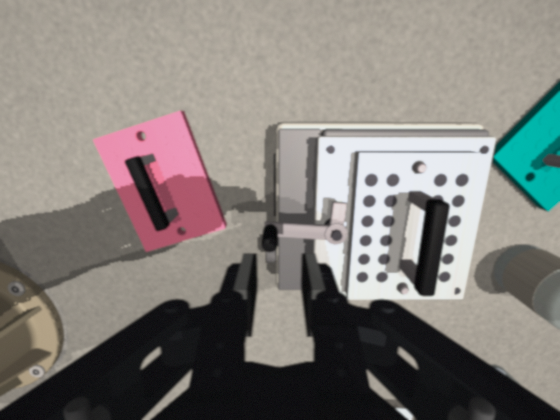

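```bash
python3 - <<'E'
from h import *
s=get_state();ci=camera_info("wrist")
print(s["tcp_pos"])
a=ray(ci,(420,167),.116);b=ray(ci,(404,288.5),.116);print(a,b,(a+b)/2,np.hypot(*(a-b)[:2]),np.arctan2(-(a-b)[0],(a-b)[1]))
e=ray(ci,(437,200),.158),ray(ci,(426,295),.158);print(e,(e[0]+e[1])/2)
g=cv2.imread("pics/w2.png",0)
for r in(215,240,265,285):
    x=np.where(g[r,395:470]<45)[0]+395;x=x[x>410];m=(x.min()+x.max())/2;print(r,x.min(),x.max(),ray(ci,(m,r),.155))
E
```

```text
[0.4176387  0.22876602 0.23744417]
[0.53909604 0.26512728 0.116     ] [0.54349017 0.1458929  0.116     ] [0.5412931  0.20551009 0.116     ] 0.11931531712446392 0.03683625231905752
(array([0.53630602, 0.2470088 , 0.158     ]), array([0.54225787, 0.16549677, 0.158     ])) [0.53928194 0.20625279 0.158     ]
215 426 445 [0.53900312 0.23426151 0.155     ]
240 422 441 [0.53964988 0.21343205 0.155     ]
265 418 437 [0.54033135 0.1914849  0.155     ]
285 415 433 [0.54065362 0.17305334 0.155     ]
```

```bash
python3 - <<'E'
from h import *
rows([([.548,.2035,.225],Rt(.035))])
E
```

```text
[-3.0, 12.9, 1.3, 0.2, -0.1, -0.1]
```

>>> send_rows(series=[-1, 4, 0.5, 0, 0, 0, 0.7, -2, 8, 1, 0, 0, 0, 0.7, -3, 12.9, 1.3, 0, 0, 0, 0.7, -3, 12.9, 1.3, 0, 0, 0, 0.7, -3, 12.9, 1.3, 0, 0, 0, 0.7, -3, 12.9, 1.3, 0, 0, 0, 0.7])

```text
clock: 5.08
tcp_pos: [0.5453, 0.202, 0.2208]
orientation: [-0.001, 0.696, 0.718, -0.002]
wrist_force: [-1.0, -0.2, -0.0]
finger_gap: 0.0601
```

```bash
python3 - <<'E'
from h import *
s=get_state();ci=camera_info("wrist");a=read_camera("wrist")
print(s["clock"],s["tcp_pos"],s["finger_gap"],np.degrees((Rt(.035).inv()*rot(s["orientation"])).as_rotvec()))
p=[.548,.2035,.035]
for q in proj(ci,w(p,np.array([[0,.062,.116],[0,-.062,.116]]))): cv2.circle(a,tuple(int(round(v)) for v in q),2,(0,0,255),-1)
for b in PLATE[:2]:
    for e in proj(ci,w(p,b)): cv2.circle(a,tuple(int(round(v)) for v in e),1,(0,255,0),-1)
cv2.imwrite("pics/w3.png",a)
E
```

```text
5.0833 [0.54525289 0.20204592 0.22084286] 0.060099921384831924 [ 0.27456735 -0.02865288  0.16955955]
```

View pics/w3.png

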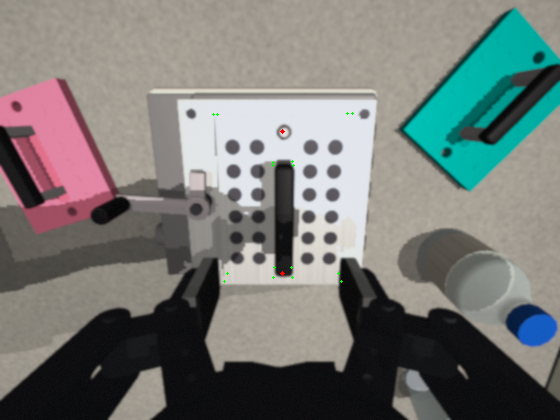

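```bash
python3 - <<'E'
from h import *
for i in range(3):
    s=get_state();print(s["clock"],s["tcp_pos"],s["qvel"].round(3));read_camera("top")
rows([([.548,.2035,.132],Rt(.035))])
E
```

```text
5.1333 [0.54471325 0.20236916 0.22169571] [ 0.011 -0.032 -0.006  0.002  0.    -0.001]
5.1833 [0.5445898  0.20258263 0.22238806] [ 0.007 -0.022  0.002 -0.    -0.001 -0.002]
5.2333 [0.54468141 0.20273311 0.22294989] [ 0.002 -0.012  0.007 -0.001 -0.001 -0.001]
[0.1, 0.3, 9.1, -0.0, -0.0, -0.1]
```

>>> send_rows(series=[0.1, 0.3, 2, 0, 0, 0, 0.7, 0.1, 0.3, 4, 0, 0, 0, 0.7, 0.1, 0.3, 6, 0, 0, 0, 0.7, 0.1, 0.3, 7.5, 0, 0, 0, 0.7, 0.1, 0.3, 8.5, 0, 0, 0, 0.7, 0.1, 0.3, 9.1, 0, 0, 0, 0.7, 0.1, 0.3, 9.1, 0, 0, 0, 0.7, 0.1, 0.3, 9.1, 0, 0, 0, 0.7, 0.1, 0.3, 9.1, 0, 0, 0, 0.7, 0.1, 0.3, 9.1, 0, 0, 0, 0.7])

```text
clock: 6.12
tcp_pos: [0.55, 0.2036, 0.1334]
orientation: [0.001, 0.695, 0.719, 0.001]
wrist_force: [0.1, 0.5, 0.3]
finger_gap: 0.0599
```

```bash
python3 - <<'E'
from h import *
s=get_state();print(s["clock"],s["tcp_pos"],s["wrist_force"])
rows([([.548,.2035,.132],Rt(.035))])
E
```

```text
6.1167 [0.55001904 0.20364373 0.13344643] [0.06992963 0.52429886 0.3084987 ]
[-0.0, -0.2, 0.1, 0.1, -0.0, -0.1]
```

>>> send_rows(newtons=80, series=[0, -0.1, 0.1, 0, 0, 0, 0, 0, -0.1, 0.1, 0, 0, 0, 0, 0, -0.1, 0.1, 0, 0, 0, 0, 0, -0.1, 0.1, 0, 0, 0, 0, 0, -0.1, 0.1, 0, 0, 0, 0, 0, -0.1, 0.1, 0, 0, 0, 0, 0, -0.1, 0.1, 0, 0, 0, 0, 0, -0.1, 0.1, 0, 0, 0, 0])

```text
clock: 6.78
tcp_pos: [0.5485, 0.2034, 0.1315]
orientation: [0.0, 0.695, 0.719, 0.0]
wrist_force: [-1.3, 0.4, 4.1]
finger_gap: 0.0131
```

```bash
python3 - <<'E'
from h import *
s=get_state();print(s["clock"],s["tcp_pos"],s["wrist_force"],s["ft_torque"],s["finger_gap"])
print(np.degrees((Rt(.035).inv()*rot(s["orientation"])).as_rotvec()))
E
```

```text
6.7833 [0.54848613 0.20341805 0.13154329] [-1.2784784   0.36178025  4.05247987] [-0.09555813  0.11908189 -0.03262485] 0.013128859355795244
[-0.0377941   0.00628473  0.12463071]
```

Grip closed on the bar with small forces. Lift straight up, slowly.

>>> send_rows(series=[0, 0, -0.3, 0, 0, 0, 0, 0, 0, -0.7, 0, 0, 0, 0, 0, 0, -1.1, 0, 0, 0, 0, 0, 0, -1.5, 0, 0, 0, 0, 0, 0, -1.9, 0, 0, 0, 0, 0, 0, -2.3, 0, 0, 0, 0, 0, 0, -2.7, 0, 0, 0, 0, 0, 0, -3.1, 0, 0, 0, 0])

```text
clock: 7.45
tcp_pos: [0.5476, 0.2033, 0.1625]
orientation: [-0.0, 0.695, 0.719, -0.0]
wrist_force: [0.6, -0.3, -7.7]
finger_gap: 0.0126
```

>>> send_rows(series=[0, 0, -0.6, 0, 0, 0, 0, 0, 0, -1.2, 0, 0, 0, 0, 0, 0, -2, 0, 0, 0, 0, 0, 0, -3, 0, 0, 0, 0, 0, 0, -4, 0, 0, 0, 0, 0, 0, -5, 0, 0, 0, 0, 0, 0, -6, 0, 0, 0, 0, 0, 0, -7, 0, 0, 0, 0, 0, 0, -7, 0, 0, 0, 0, 0, 0, -7, 0, 0, 0, 0])

```text
clock: 8.28
tcp_pos: [0.5489, 0.2035, 0.2331]
orientation: [0.001, 0.695, 0.719, 0.001]
wrist_force: [1.0, -0.0, -8.0]
finger_gap: 0.0126
```

```bash
python3 - <<'E'
from h import *
s=get_state();print(s["clock"],s["tcp_pos"],s["wrist_force"],s["ft_torque"],s["finger_gap"])
ci=camera_info("wrist");a=read_camera("wrist");
read_camera("scene");
# predicted plate overlay if rigidly held (bar centre on grasp point)
P=s["tcp_pos"]+rot(s["orientation"]).apply([0,0,-.0187]); print("plate underside z if unslipped",P[2]-.058)
for q in proj(ci,np.array([[x,y,0] for x in(-.055,.055) for y in(-.075,.075)])@R.from_rotvec([0,0,.035]).as_matrix().T+P-[0,0,.042]): cv2.circle(a,tuple(int(round(v)) for v in q),3,(0,255,0),-1)
for c in("scene","top"):
    k=read_camera(c); cv2.imwrite(f"pics/{c}3.png",k)
cv2.imwrite("pics/w4.png",a)
E
```

```text
8.2833 [0.54889442 0.2035285  0.23314789] [ 0.97755618 -0.01491611 -8.02377999] [-0.05777773  0.0182328   0.0203453 ] 0.01259669640806541
plate underside z if unslipped 0.193847852493801
```

View pics/w4.png

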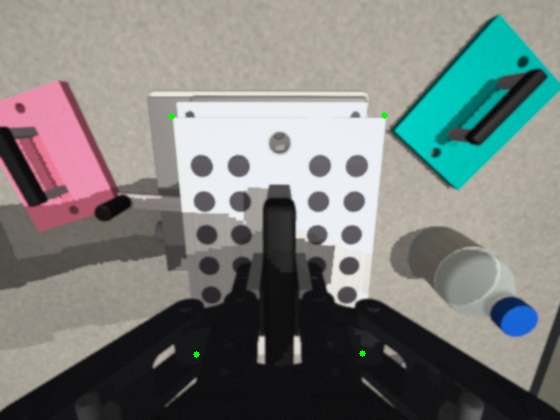

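```bash
cat >> h.py <<'E'
T=np.radians(32)
def bed(p,dx,P):  # bed frame (m) -> world ; p rack pose, dx = bed origin x in the rack frame
    return w(p,R.from_rotvec([0,-T,0]).apply(np.atleast_2d(P))+[dx,0,.066])
E
python3 - <<'E'
from h import *
S=5;out=[]
for c,(x0,y0) in(("top",(365,150)),("scene",(75,235))):
    ci=camera_info(c);a=cv2.imread(f"pics/{c}.png")
    p=[.5622,-.2304,-.075]
    n=cv2.resize(a[y0:y0+100 if c=="scene" else y0+100,x0:x0+(80 if False else 100)],None,fx=4,fy=4,interpolation=cv2.INTER_CUBIC)
    m=n.copy()
    def ln(P,col): cv2.polylines(m,[np.round((proj(ci,P)-[x0,y0]+.5)*4).astype(np.int32)],True,col,1)
    ln(w(p,np.array([[-95,-105,0],[95,-105,0],[95,105,0],[-95,105,0]])/1000),(255,255,0))
    for z,col in((0,(0,255,0)),(12,(0,0,255))): ln(bed(p,0,np.array([[-55,-80,z],[-62,-80,z],[-62,80,z],[-55,80,z]])/1000),col)
    for y in(-55,55): ln(bed(p,0,np.array([[-70,y-7,0],[70,y-7,0],[70,y+7,0],[-70,y+7,0]])/1000),(255,0,255))
    out.append(np.hstack([m]))
cv2.imwrite("pics/rack.png",np.hstack(out))
E
```

```text
(no output)
```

View pics/rack.png

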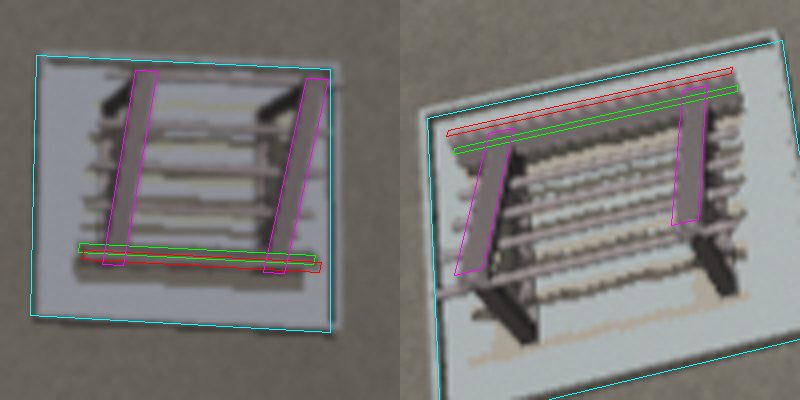

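```bash
python3 - <<'E'
from h import *
s=get_state();P0=s["tcp_pos"];r0=rot(s["orientation"]);P1=np.array([.545,-.40,.33]);sl=Slerp([0,1],R.concatenate([r0,Rt(-.075)]))
rows([(P0+(P1-P0)*np.r_[f,f,g],sl(f)) for f,g in((.05,.3),(.25,.7),(.5,1),(.75,1),(1,1))])
E
```

```text
[-3.0, -0.1, -3.0, -0.0, 0.0, 0.3]
[-15.1, -0.6, -6.9, -0.0, 0.0, 1.5]
[-30.1, -1.1, -9.9, -0.0, 0.0, 3.1]
[-45.2, -1.7, -9.9, -0.1, 0.0, 4.6]
[-60.3, -2.3, -9.9, -0.1, 0.0, 6.2]
```

>>> send_rows(newtons=100, series=[-0.5, 0, -2, 0, 0, 0, 0, -2, 0, -4, 0, 0, 0.3, 0, -4, -0.1, -6, 0, 0, 0.5, 0, -7, -0.2, -8, 0, 0, 0.8, 0, -10, -0.4, -9.5, 0, 0, 1, 0, -13, -0.5, -9.9, 0, 0, 1.4, 0, -16, -0.6, -9.9, 0, 0, 1.7, 0, -19, -0.7, -9.9, 0, 0, 2, 0, -22, -0.8, -9.9, 0, 0, 2.3, 0, -25, -0.9, -9.9, 0, 0, 2.6, 0])

```text
clock: 9.32
tcp_pos: [0.547, -0.0481, 0.3307]
orientation: [-0.0, 0.712, 0.703, -0.0]
wrist_force: [1.0, 0.0, -7.8]
finger_gap: 0.0121
```

>>> send_rows(series=[-3, -0.1, 0, 0, 0, 0.3, 0, -6, -0.2, 0, 0, 0, 0.6, 0, -9, -0.3, 0, 0, 0, 0.9, 0, -12, -0.4, 0, 0, 0, 1.2, 0, -15, -0.5, 0, 0, 0, 1.6, 0, -18, -0.6, 0, 0, 0, 2, 0, -21, -0.8, 0, 0, 0, 2.4, 0, -24, -1, 0, 0, 0, 2.8, 0, -27, -1.1, 0, 0, 0, 3.2, 0, -30, -1.2, 0, 0, 0, 3.4, 0])

```text
clock: 10.15
tcp_pos: [0.5312, -0.348, 0.3303]
orientation: [-0.001, 0.732, 0.681, 0.0]
wrist_force: [0.2, -0.6, -5.7]
finger_gap: 0.0121
```

>>> send_rows(series=[-2, 0, 0, 0, 0, 0.2, 0, -4, -0.2, 0, 0, 0, 0.2, 0, -5.3, -0.2, 0, 0, 0, 0.2, 0, -5.3, -0.2, 0, 0, 0, 0.2, 0, -5.3, -0.2, 0, 0, 0, 0.2, 0, -5.3, -0.2, 0, 0, 0, 0.2, 0, -5.3, -0.2, 0, 0, 0, 0.2, 0, -5.3, -0.2, 0, 0, 0, 0.2, 0, -5.3, -0.2, 0, 0, 0, 0.2, 0])

```text
clock: 10.9
tcp_pos: [0.5262, -0.3985, 0.3314]
orientation: [0.0, 0.733, 0.68, 0.0]
wrist_force: [0.1, -1.2, -7.0]
finger_gap: 0.0118
```

```bash
python3 - <<'E'
from h import *
s=get_state();ci=camera_info("wrist");a=read_camera("wrist")
print(s["clock"],s["tcp_pos"],s["qvel"].round(3),s["wrist_force"],s["finger_gap"],np.degrees((Rt(-.075).inv()*rot(s["orientation"])).as_rotvec()))
cv2.imwrite("pics/w5raw.png",a);m=a
p=[.5622,-.2304,-.075]
def ln(P,col): cv2.polylines(m,[np.round(proj(ci,P)).astype(np.int32)],True,col,1)
for z,col in((0,(0,255,0)),(12,(0,0,255))): ln(bed(p,0,np.array([[-55,-80,z],[-62,-80,z],[-62,80,z],[-55,80,z]])/1000),col)
for y in(-55,55): ln(bed(p,0,np.array([[-70,y-7,0],[70,y-7,0],[70,y+7,0],[-70,y+7,0]])/1000),(255,0,255))
cv2.imwrite("pics/w5.png",cv2.resize(m[:220,100:500],None,fx=2,fy=2))
E
```

```text
10.9 [ 0.52615466 -0.39850304  0.33144604] [-0.004  0.001  0.001  0.    -0.    -0.001] [ 0.09549053 -1.21757631 -7.02140562] 0.01177272538875028 [-1.37235406e-02 -3.52281515e-06 -4.06688303e-02]
```

View pics/w5.png

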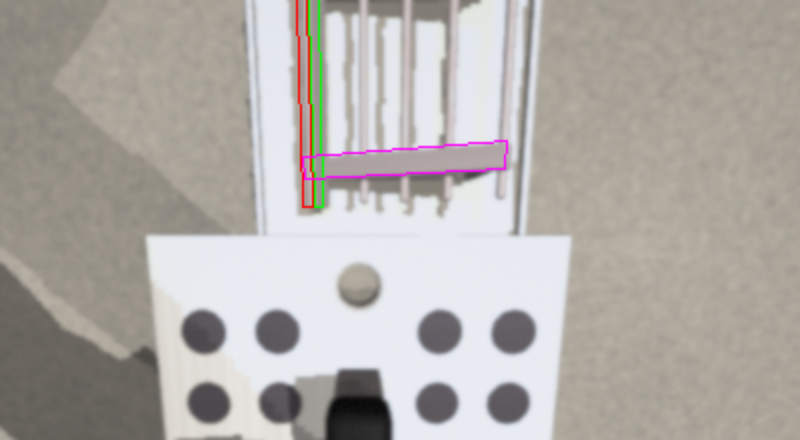

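```bash
cat >> h.py <<'E'
RK=[.5622,-.2304,-.075]
def lay(xb,zb,yb=0): return bed(RK,0,[xb,yb,zb+.0393])[0],Rt(RK[2],T)
E
python3 - <<'E'
from h import *
s=get_state();P0=s["tcp_pos"];r0=rot(s["orientation"]);P1,r1=lay(.005,.10);print(P1);sl=Slerp([0,1],R.concatenate([r0,r1]))
rows([(P0+(P1-P0)*f,sl(f)) for f in np.linspace(.125,1,8)])
E
```

```text
[ 0.49281808 -0.22518658  0.1867827 ]
[2.1, -0.6, 1.8, -4.0, -0.0, 0.0]
[4.3, -1.2, 3.6, -8.0, -0.0, 0.0]
[6.4, -1.7, 5.4, -12.0, -0.0, 0.0]
[8.5, -2.3, 7.2, -16.0, -0.0, 0.0]
[10.7, -2.9, 9.0, -20.0, -0.0, 0.0]
[12.8, -3.5, 10.9, -24.0, -0.0, 0.0]
[14.9, -4.0, 12.7, -28.0, -0.0, 0.0]
[17.0, -4.6, 14.5, -32.0, -0.0, 0.0]
```

>>> send_rows(series=[2.1, -0.6, 1.8, -4, 0, 0, 0, 4.3, -1.2, 3.6, -8, 0, 0, 0, 6.4, -1.7, 5.4, -12, 0, 0, 0, 8.5, -2.3, 7.2, -16, 0, 0, 0, 10.7, -2.9, 9, -20, 0, 0, 0, 12.8, -3.5, 10.9, -24, 0, 0, 0, 14.9, -4, 12.7, -28, 0, 0, 0, 17, -4.6, 14.5, -32, 0, 0, 0, 17, -4.6, 14.5, -32, 0, 0, 0, 17, -4.6, 14.5, -32, 0, 0, 0])

```text
clock: 11.78
tcp_pos: [0.4842, -0.2178, 0.1766]
orientation: [0.192, 0.707, 0.654, 0.186]
wrist_force: [0.3, -1.8, -5.2]
finger_gap: 0.0126
```

>>> send_rows(series=[0, 0, 0, 0, 0, 0, 0, 0, 0, 0, 0, 0, 0, 0, 0, 0, 0, 0, 0, 0, 0])

```text
clock: 12.03
tcp_pos: [0.4947, -0.2283, 0.1889]
orientation: [0.204, 0.704, 0.654, 0.187]
wrist_force: [-0.4, -0.8, -5.6]
finger_gap: 0.0122
```

```bash
python3 - <<'E'
from h import *
s=get_state();print(s["clock"],s["tcp_pos"],s["qvel"].round(3),s["wrist_force"],s["finger_gap"],s["ft_torque"],np.degrees((lay(0,0)[1].inv()*rot(s["orientation"])).as_rotvec()))
rows([lay(.005,z) for z in(.1,.05,.015,.005,0)])
ci=camera_info("wrist");a=read_camera("wrist")
r=rot(s["orientation"])
for b,c in((box(-55,55,-75,75,16,16)),(0,255,0)),:
    # plate in tool: plate x=tool y, plate y=tool x, plate z=-tool z
    q=np.c_[b[:,1],b[:,0],-b[:,2]+.0393]
    for e in proj(ci,r.apply(q)+s["tcp_pos"]): cv2.circle(a,tuple(int(round(v)) for v in e),3,c,-1)
def ln(P,col): cv2.polylines(a,[np.round(proj(ci,P)).astype(np.int32)],True,col,1)
ln(bed(RK,0,np.array([[-55,-80,12],[-62,-80,12],[-62,80,12],[-55,80,12]])/1000),(0,0,255))
for y in(-55,55): ln(bed(RK,0,np.array([[-70,y-7,0],[70,y-7,0],[70,y+7,0],[-70,y+7,0]])/1000),(255,0,255))
cv2.imwrite("pics/w6.png",a)
E
```

```text
12.0333 [ 0.49466384 -0.22833312  0.18889344] [-0.002  0.006 -0.001  0.003  0.004  0.001] [-0.36440166 -0.75985562 -5.59486449] 0.012162129420952133 [ 0.09358442  1.27023858 -0.02903256] [-0.17901824 -0.17439421 -0.06920272]
[0.3, -0.3, 0.1, 0.2, 0.2, 0.1]
[0.3, -0.3, 5.1, 0.2, 0.2, 0.1]
[0.3, -0.3, 8.6, 0.2, 0.2, 0.1]
[0.3, -0.3, 9.6, 0.2, 0.2, 0.1]
[0.3, -0.3, 10.1, 0.2, 0.2, 0.1]
```

View pics/w6.png

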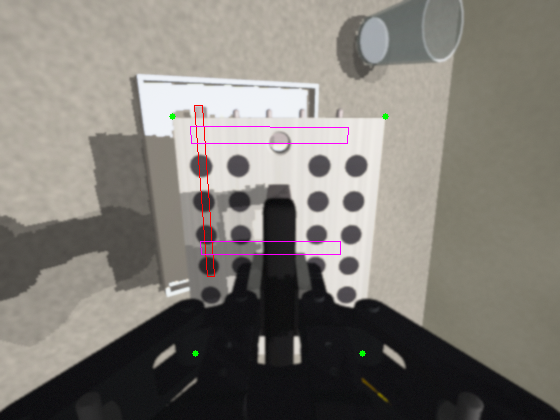

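>>> send_rows(series=[0.3, -0.3, 1.5, 0.2, 0.2, 0, 0, 0.3, -0.3, 3, 0.2, 0.2, 0, 0, 0.3, -0.3, 4.5, 0.2, 0.2, 0, 0, 0.3, -0.3, 6, 0.2, 0.2, 0, 0, 0.3, -0.3, 7, 0.2, 0.2, 0, 0, 0.3, -0.3, 7.7, 0.2, 0.2, 0, 0, 0.3, -0.3, 8.2, 0.2, 0.2, 0, 0, 0.3, -0.3, 8.6, 0.2, 0.2, 0, 0, 0.3, -0.3, 8.6, 0.2, 0.2, 0, 0, 0.3, -0.3, 8.6, 0.2, 0.2, 0, 0])

```text
clock: 12.92
tcp_pos: [0.5362, -0.2268, 0.1119]
orientation: [0.2, 0.705, 0.654, 0.188]
wrist_force: [-0.7, -0.1, -6.6]
finger_gap: 0.0122
```

```bash
python3 - <<'E'
from h import *
s=get_state();print(s["clock"],s["tcp_pos"],s["qvel"].round(3),s["wrist_force"],s["ft_torque"])
rows([lay(.005,z) for z in(.005,0,-.002)])
E
```

```text
12.9167 [ 0.53615615 -0.22678076  0.11193425] [-0.001 -0.012 -0.002  0.001  0.001  0.002] [-0.6642201  -0.10750438 -6.61697476] [ 0.10349206  1.35744849 -0.00480083]
[-0.2, 0.3, 0.9, -0.2, -0.2, -0.0]
[-0.2, 0.3, 1.4, -0.2, -0.2, -0.0]
[-0.2, 0.3, 1.6, -0.2, -0.2, -0.0]
```

>>> send_rows(series=[-0.1, 0.2, 0.2, 0, 0, 0, 0, -0.1, 0.2, 0.4, 0, 0, 0, 0, -0.1, 0.2, 0.6, 0, 0, 0, 0, -0.1, 0.2, 0.8, 0, 0, 0, 0, -0.1, 0.2, 1, 0, 0, 0, 0, -0.1, 0.2, 1.1, 0, 0, 0, 0, -0.1, 0.2, 1.2, 0, 0, 0, 0, -0.1, 0.2, 1.3, 0, 0, 0, 0, -0.1, 0.2, 1.4, 0, 0, 0, 0, -0.1, 0.2, 1.4, 0, 0, 0, 0])

```text
clock: 13.75
tcp_pos: [0.5438, -0.228, 0.1015]
orientation: [0.2, 0.705, 0.654, 0.187]
wrist_force: [-17.1, 2.5, 9.7]
finger_gap: 0.0117
```

```bash
python3 - <<'E'
from h import *
s=get_state();print(s["clock"],s["tcp_pos"],s["qvel"].round(3),s["wrist_force"],s["ft_torque"])
rows([lay(.005,z) for z in(.005,0,-.002)])
E
```

```text
13.75 [ 0.54380304 -0.22803061  0.10148224] [-0.003  0.    -0.001 -0.003  0.001  0.001] [-17.12298234   2.45939001   9.70737035] [0.49417825 2.21229665 0.21731885]
[-0.1, 0.2, -0.4, -0.2, -0.2, -0.1]
[-0.1, 0.2, 0.1, -0.2, -0.2, -0.1]
[-0.1, 0.2, 0.3, -0.2, -0.2, -0.1]
```

>>> send_rows(series=[0, -0.1, -0.1, 0, 0, 0, 0, 0, -0.1, -0.1, 0, 0, 0, 0, 0, -0.1, -0.1, 0, 0, 0, 0, 0, -0.1, -0.1, 0, 0, 0, 0])

```text
clock: 14.08
tcp_pos: [0.5434, -0.2283, 0.1013]
orientation: [0.2, 0.705, 0.654, 0.187]
wrist_force: [-6.9, 0.3, 0.2]
finger_gap: 0.012
```

>>> send_rows(newtons=20, series=[0, 0, 0, 0, 0, 0, 0, 0, 0, 0, 0, 0, 0, 0, 0, 0, 0, 0, 0, 0, 0])

```text
clock: 14.33
tcp_pos: [0.5434, -0.2283, 0.1013]
orientation: [0.2, 0.705, 0.654, 0.187]
wrist_force: [-7.7, 0.2, 0.2]
finger_gap: 0.0123
```

>>> send_rows(series=[0, 0, 0, 0, 0, 0, 0.2, 0, 0, 0, 0, 0, 0, 0.3, 0, 0, 0, 0, 0, 0, 0.4, 0, 0, 0, 0, 0, 0, 0.5, 0, 0, 0, 0, 0, 0, 0.5, 0, 0, 0, 0, 0, 0, 0.5])

```text
clock: 14.83
tcp_pos: [0.5442, -0.2284, 0.1017]
orientation: [0.2, 0.705, 0.654, 0.188]
wrist_force: [-0.1, -0.6, 0.2]
finger_gap: 0.0427
```

Released. Withdraw along the tool axis and check.

>>> send_rows(series=[0, 0, -0.5, 0, 0, 0, 0.5, 0, 0, -1.5, 0, 0, 0, 0.5, 0, 0, -3, 0, 0, 0, 0.5, 0, 0, -5, 0, 0, 0, 0.5, 0, 0, -7.5, 0, 0, 0, 0.5, 0, 0, -10, 0, 0, 0, 0.5, 0, 0, -12, 0, 0, 0, 0.5, 0, 0, -12, 0, 0, 0, 0.5, 0, 0, -12, 0, 0, 0, 0.5, 0, 0, -12, 0, 0, 0, 0.5])

```text
clock: 15.67
tcp_pos: [0.4804, -0.2237, 0.2028]
orientation: [0.2, 0.705, 0.654, 0.188]
wrist_force: [0.2, -0.1, -1.3]
finger_gap: 0.0427
```

```bash
python3 - <<'E'
from h import *
s=get_state();ci=camera_info("wrist");a=read_camera("wrist");print(s["clock"],s["tcp_pos"],s["wrist_force"])
B=box(-55,55,-75,75,16,16)
for xb,c in((0,(0,255,0)),(.008,(0,0,255))):
    for e in proj(ci,bed(RK,0,B+[xb,0,0])): cv2.circle(a,tuple(int(round(v)) for v in e),2,c,-1)
t=read_camera("top");x=cv2.resize(t[85:265,195:475],None,fx=.857*1,fy=.857)
a[:x.shape[0],560-x.shape[1]:]=a[:x.shape[0],560-x.shape[1]:]
cv2.imwrite("pics/w7.png",a);cv2.imwrite("pics/t7.png",cv2.resize(t[85:265,195:475],None,fx=2.8,fy=2.8))
E
```

```text
15.6667 [ 0.48043188 -0.22374285  0.20278036] [ 0.16500392 -0.0616835  -1.32704877]
```

View pics/w7.png

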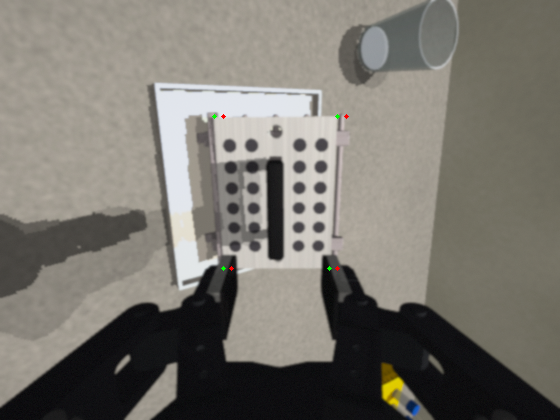

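View pics/t7.png

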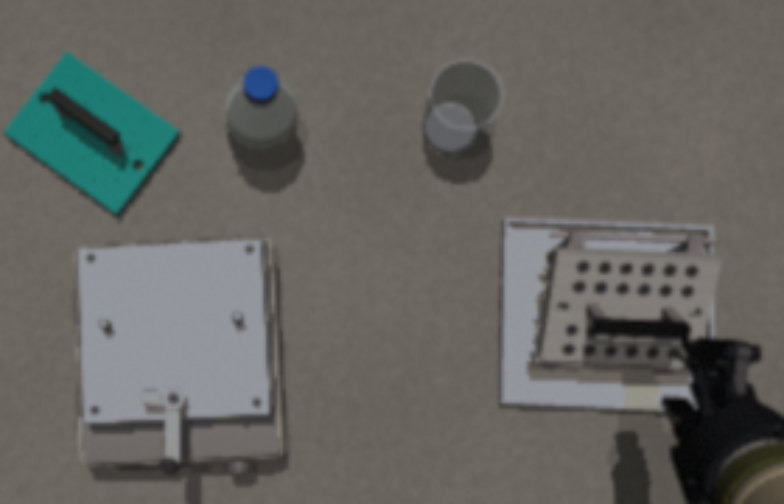

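The plate lies flat on the bars with its edge at the lip, matching the home overlay. The lever points straight out, and the gripper is clear.

```bash
python3 -c "
from h import *
print(get_state()['clock'],hand_in())"
```

```text
the job is handed in; nothing more can be done
15.7667 None
```

The plate is on the drying rack and the job is handed in at 15.8 s of the 53 s allowed.

- **Lever:** I pushed it with the shut fingers. The last top view shows it straight out of the front, clear of the plate.
- **Lift:** I gripped the handle bar at 80 N and lifted slowly, straight up. The plate came off the dowels with no sign of binding, and the wrist force settled at about 8 N, the plate's own weight. Grip was raised to 100 N for the carry.
- **Laying down:** I tilted the plate 32° and lowered it along the bed's normal until it touched, pressing about 23 N at most. I then eased off, released and withdrew.
- **Last checks:** In the final wrist picture the plate's corners match the computed home position to about 1–2 mm. Its edge is at the lip and it lies flat and centred. The bottle and beaker are visibly upright and in place. The arm was clear of everything.

I did not check two things directly. The tip box was outside the final view, though the arm never went near it. The lever angle was judged by eye, at about 1.5 rad.

Measured and commanded arm positions differed by a few millimetres during motion. I handled this by letting the arm settle before each critical step. Otherwise the checks agreed.

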